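Back off the ratchet stop of a paint-jar display track

TASK

Make room for more jars in the display track: press down the thumb paddle that releases the ratchet and, keeping it pressed, push the sliding stop away from the jars along its toothed bar until its face plate stands level with the black upright clip on the edge of the track, then let go. Leave the jars and the brush pot standing where they are; do not pick anything up.

Things in the scene. Friction and masses are not known exactly. Their poses are not given: they have to be found in the camera images.
- track: Grey display track, fixed on the counter: floor plate 140 (own x) x 430 (own y) x 10 mm; origin: centre of its underside, at counter height; z up; yaw varies. Jars stand on its floor in a lane along y (centre line x = -25 mm), against a 62 mm high wall at the -y end. The toothed bar runs beside the lane.
- bar (a point): Top of the toothed steel bar's teeth at the bar's mid length: track x = +45 mm, y = 0, 28 mm above the counter. The bar is 20 mm wide and runs along the track's y. Its teeth, 12 mm apart, let the stop click towards -y (the jars) but block it towards +y (after up to 9 mm of play) unless the paddle is pressed.
- stop: Sliding stop on the bar, axes parallel to the track's, moves along y only; +y = away from the jars. Origin: on the bar's centre line, mid-plane of its face plate, on the track floor (10 mm above the counter). Aluminium face plate: y -4 to 4, x -105 (over the lane, to near the clip) to 25, top z 55 mm. Released, it slides against about 2 N, stays where left, and can go beyond any clip place.
- tab (a point): Middle of the inner face of the stop's black upright push tab, at x 0, y 94, z 50 mm in the stop's frame; the face looks to -y. Tab: 50 mm wide (x), y 94 to 104, z 20 to 65 mm. Holding the paddle pressed, push +y here to move the stop (fingertip friction may drag it even before the tab is met). Plate and tab are 90 mm apart, open above and sideways.
- paddle (a point): Where to press: top of the steel thumb paddle, stop frame x 0, y 70, z 36 mm when up (46 above the counter; moves about 8 mm down when pressed). Paddle: level plate 38 mm wide (x), stop y 42 to 88 mm, ribbed, between plate and tab, nearer the tab; it tips down at the tab end about a hinge along x at stop y 38, z 12 mm.
- release (a joint): Angle of the release paddle, rad: 0 = up, pawl in the teeth (up to 0.16 if the pawl rests on a tooth's top); above 0.17 the pawl is clear of the teeth and the stop free; 0.24 = fully pressed, hard stop. Spring at the press point: about 3 N to start, about 6 N fully down; it springs up when let go.
- clip: Fixed black upright clip at the track's long -x edge, 18 (x) x 8 (y) x 60 mm high, axes parallel to the track's; origin: centre of its underside. It marks where the face plate shall stand: the stop's origin at y = 0 in the clip's frame, 60 to 165 mm to +y from the start. The plate passes it without touching.
- jar_a: white plastic paint jar with screw lid, diameter 54 mm, 58 mm high, 0.14 kg, loose; origin: centre of its underside. It stands in the track's lane, nearest the end wall.
- jar_b: white plastic paint jar with screw lid, diameter 54 mm, 58 mm high, 0.14 kg, loose; origin: centre of its underside. It stands in the track's lane, next to the stop's face plate.
- jar_c: white plastic paint jar with screw lid, diameter 54 mm, 58 mm high, 0.14 kg, loose; origin: centre of its underside. It stands on the counter beside the toothed bar, beyond the track as seen from the robot.
- brush_pot: Terracotta pot, loose, 68 mm across, 85 mm high, with paint brushes standing in it up to 165 mm above the counter; origin: centre of its underside; it stands on the counter beyond the track, towards the jars' end.
Mind the look-alikes: they are no part of the job. There is more than one size of the brush_pot; the job needs the largest. Leave any blue look-alike of the jar_b alone.

How it is judged (in metres and radians):
On the way:
1. the fingers press the paddle until the pawl is clear (release above 0.17 rad) while the stop is still within 15 mm of its starting place (value of joint release above 0.17 rad and contact force between the fingers and stop above 1 N and distance of stop from where it was at the start of the episode below 0.015 m), for 0.05 s.
At the end, for the whole second after the job is handed in: The middle plane of the stop's face plate is within 10 mm of the clip's centre, measured along the track; the stop is at rest, the paddle let go (release below 0.17 rad), and the jars and brush pot are at rest where they were (y of stop in the frame of clip between -0.01 and 0.01 m and linear speed of stop below 0.01 m/s and value of joint release below 0.17 rad and linear speed of each of jar_a, jar_b, jar_c, brush_pot below 0.02 m/s); the robot touches nothing.
It fails at once if the first jar in the track (against the end wall) is moved more than 20 mm, lifted or tipped by more than 0.35 rad (distance of jar_a from where it was at the start of the episode above 0.02 m or angle between jar_a's own z axis and vertical above 0.35 rad).
It fails at once if the second jar in the track (next to the stop) is moved more than 20 mm, lifted or tipped by more than 0.35 rad (distance of jar_b from where it was at the start of the episode above 0.02 m or angle between jar_b's own z axis and vertical above 0.35 rad).
It fails at once if the spare jar on the counter is moved more than 20 mm, lifted or tipped by more than 0.35 rad (distance of jar_c from where it was at the start of the episode above 0.02 m or angle between jar_c's own z axis and vertical above 0.35 rad).
It fails at once if the brush pot is moved more than 20 mm, lifted or tipped by more than 0.35 rad (distance of brush_pot from where it was at the start of the episode above 0.02 m or angle between brush_pot's own z axis and vertical above 0.35 rad).
It also fails if it takes over 35 s, if anything falls off the work surface, if the arm or the gripper's body presses on something with over 40 N, if the wrist force passes 120 N, or if a joint passes its speed limit or range.

ROBOT

A 7-joint arm with a two-finger parallel gripper is mounted at the origin on the work surface. World frame = base frame: x ahead of the robot, y to its left, z up, the work surface at z = 0. Lengths are in m, angles in degrees, forces in N, time in s.
With the tool pointing down it reaches from about 0.425 to 0.875 m from the base axis. Payload 4.7 kg.
Tool frame: the origin (TCP) lies between the finger pads; the fingertips stand 8 mm ahead of it and the grasp point (between the pads) lies 11 mm behind it (env.tip_extent is the distance from the TCP to the fingertips, in m); z points along the fingers, y is the line along which they close (so a half turn about z gives the same grasp; the last joint's range is limited). The gripper opens to 87 mm and grips with 3 to 60 N. Pads are 19 mm wide; open, the fingers measure 117 mm over their backs; the gripper's body (75 mm by 190 mm) begins 51 mm behind the grasp point.
Start: joints at [70.651, 18.392, -4.016, 83.108, 1.295, 78.541, -3.26], TCP at [0.224, -0.61, 0.231] pointing down, gripper open.
Joint ranges: [-163.93, 163.93], [-17.29, 119.83], [-79.2, 71.16], [3.27, 140.29], [-89.18, 269.18], [5.43, 117.66], [-154.24, 154.24]. Speed limits (degrees/s): [147.25, 147.25, 180, 180, 180, 180, 180].

INTERFACE

Orientations are given as [roll, pitch, yaw] about the fixed x, y, z axes, in that order (R = Rz(yaw) Ry(pitch) Rx(roll)).
In Python, from cell import sensors, vision, workorder, env gives the robot as it stands.
- The arm moves only by the tool drive_tool, never from a script. Its argument "moves" is a list of rows, each an object of numbers: "x", "y", "z": the shift along the tool's x, y, z in mm; "rx", "ry", "rz": the turn, a rotation vector about the tool's x, y, z in rad; "fingers": the closure, from -1 (fully open) to 1 (shut). In form: [{"x": .., "y": .., "z": .., "rx": .., "ry": .., "rz": .., "fingers": ..}, ...]. A call has 1 to 20 rows; each row is the pose to reach, as a shift and turn from the pose commanded when the call began, along the tool's axes at that moment; what a row does not reach only later rows make up. A row lasts 1/8 s, in which the tool goes at most 62.5 mm and 10.7 degrees, less where a joint would pass 70% of its speed; a pose out of reach is approached as far as the arm can. A call with a gripper value outside its range is refused whole. The fingers move at their own pace and stop on an object; "force" is the grip in N (left out, the last holds). Time passes only in rows, so rows that repeat a pose let the fingers close. It gives the time, the measured TCP pose, the force, the opening and the grip force at its end, in the units of the state.
- sensors.get_obs(): the state, without advancing time (a new reading comes with each control period).
- vision.read_camera(name): name is "scene" or "side" or "wrist"; returns a dict with "image" (384x512x3 uint8, red, green, blue), "fx", "fy", "cx", "cy" (pixels), "k1" (the pictures are not rectified: a ray, as slopes to the right and down, at radius r is drawn at 1 + k1 r^2 times it, then the intrinsics apply), "R" (3x3) and "t" (3): a world point X has camera coordinates R X + t. Camera axes: x right, y down, z forward; pixel columns grow to the right and rows downward; lengths in m; the calibration is good to about 2 mm. A picture is of the moment at which its call begins. There is no depth.
- workorder.sign_off(): hands the job in; it is judged then, once.
The state is a dict: "time_s": time; "qpos": joint angles; "joint_velocities": joint speeds; "effort": joint torques, N m; "tool_pos": TCP position; "tool_rot": TCP orientation; "force": force on the tool from outside, world axes, zero at the start; "wrist_torque": the same for the moment, N m; "grip_width": finger opening in m; "grasp_force": force on a finger pad.
Only numpy, scipy, OpenCV 4.12 (cv2) and the standard library are available. Lean on these libraries where they do the work, as an engineer would, in place of code of your own. Each camera call takes 0.05 s, during which the arm holds its last target. There are 200 camera calls.

## Working session

There is one attempt and no reset: what is moved stays moved. The work goes in short steps, Python scripts to look and compute and a tool call to move; the robot and the scene stay as the last step left them, time stands still between calls to the robot, and variables do not carry over. Pictures are saved under pics/ and viewed, at most 10 in all, crops included, and the job is handed in when it is done.

Besides the shell and the picture viewer there is one more tool, called after "Request:" as a command line: name --argument value ..., lists and objects as JSON in quotes. drive_tool: Moves the arm, as the interface text tells. Its arguments: {"type":"object","properties":{"moves":{"type":"array"},"force":{"type":"number"}},"required":["moves"]}

```bash
mkdir -p pics; ls; cat > h.py <<'E'
import numpy as np, cv2
from cell import sensors, vision, workorder, env
def cam(n):
    c=vision.read_camera(n); return c
def ray(c,u,v):
    x=(u-c["cx"])/c["fx"]; y=(v-c["cy"])/c["fy"]
    xd=np.hypot(x,y); r=xd
    for _ in range(30): r=xd/(1+c["k1"]*r*r)
    s=r/xd if xd>0 else 1
    R=np.array(c["R"]);t=np.array(c["t"])
    return -R.T@t, R.T@np.array([x*s,y*s,1])
def onz(c,u,v,z):
    o,d=ray(c,u,v); return o+d*(z-o[2])/d[2]
def proj(c,X):
    p=np.array(c["R"])@np.array(X)+np.array(c["t"]); x,y=p[0]/p[2],p[1]/p[2]
    k=1+c["k1"]*(x*x+y*y); return np.array([c["cx"]+c["fx"]*x*k, c["cy"]+c["fy"]*y*k])
E
python3 - <<'E'
from h import *
a=[]
for n in("scene","side","wrist"):
    c=cam(n); cv2.imwrite(f"pics/{n}0.png",c["image"][:,:,::-1]); print(n,(-np.array(c["R"]).T@c["t"]).round(3))
print(sensors.get_obs())
E
```

```text
pics
scene [ 0.78  -0.434  0.727]
side [0.469 0.633 0.526]
wrist [ 0.285 -0.587  0.384]
{'time_s': 0.15, 'qpos': array([70.65127594, 18.42746789, -4.01485467, 83.15808478,  1.29498571,
       78.54069032, -3.26177692]), 'joint_velocities': array([-0.05449463, -0.06972294,  0.00588155, -0.20344946,  0.0346829 ,
        0.0509834 ,  0.03355196]), 'effort': array([-1.62783626e-04, -4.91796792e+01, -4.04568762e-01, -3.12875998e+01,
       -6.39369688e-02,  4.04677482e-02,  1.05412917e-04]), 'tool_pos': array([ 0.22379382, -0.60983474,  0.22974014]), 'tool_rot': array([-1.79918968e+02,  5.24392699e-03,  2.01556823e+01]), 'force': array([-0.25807188,  0.14760422,  0.30277971]), 'wrist_torque': array([0.01197453, 0.00290211, 0.03084738]), 'grasp_force': 0.0, 'grip_width': 0.08702210227891817}
```

View pics/scene0.png

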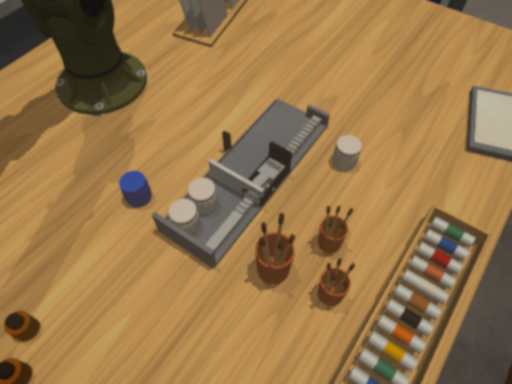

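View pics/side0.png

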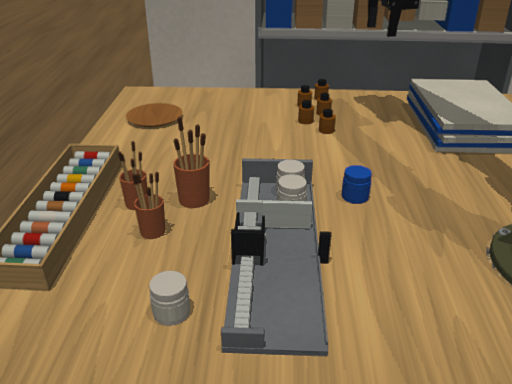

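Scene view: the track is around (240,180), with jars a/b at (183,213) and (202,195). The face plate is at (235,178), the tab at (280,155) and the clip at (227,140).

Look-alikes:
- **Jars:** white jar_c on the counter at (347,152); blue jar at (135,188), to be left alone.
- **Pots:** largest at (275,258), smaller ones at (333,235) and (334,285).
- **Dark uprights:** the clip at (227,140) on the track edge, against the tab at (280,155) on the bar.

Next is a close crop to check this.

```bash
python3 - <<'E'
from h import *
a=cv2.imread("pics/scene0.png")[95:265,150:340]; cv2.imwrite("pics/sc.png",cv2.resize(a,None,fx=3.5,fy=3.5,interpolation=cv2.INTER_CUBIC))
a=cv2.imread("pics/side0.png")[150:355,200:360]; cv2.imwrite("pics/si.png",cv2.resize(a,None,fx=2.9,fy=2.9,interpolation=cv2.INTER_CUBIC))
E
```

```text
(no output)
```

View pics/sc.png

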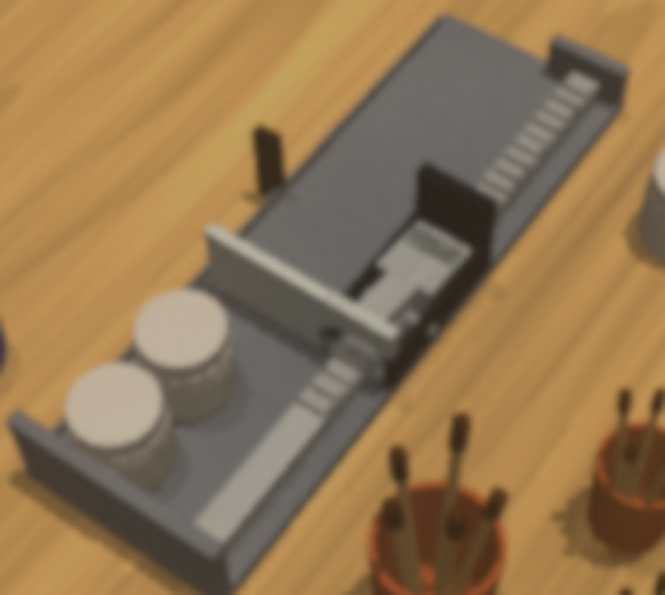

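View pics/si.png

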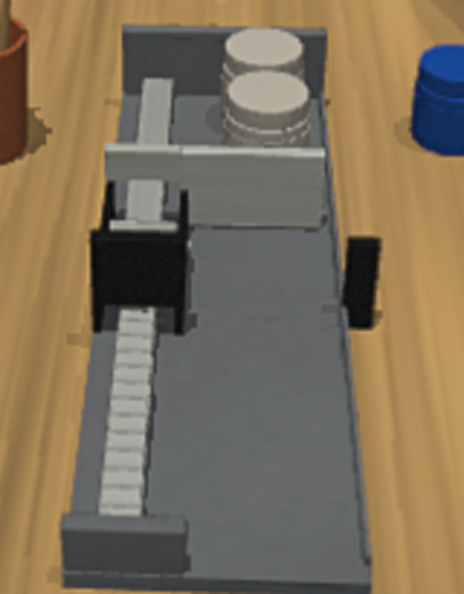

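The crops show the tab at scene crop (455,190), the ribbed paddle at (430,245), the plate's top edge from (208,230) to (397,338) and the clip at (268,160). The clip stands on the far track edge, on the robot's side.

```bash
cat > m.py <<'E'
from h import *
s=cam("scene"); d=cam("side")
S=lambda u,v,z:onz(s,150+u/3.5-.35,95+v/3.5-.35,z)
D=lambda u,v,z:onz(d,200+u/2.9-.35,150+v/2.9-.35,z)
for n,f,L in(("scene",S,[("plateL",210,229,.065),("plateR",398,338,.065),("tabL",425,166,.075),("tabR",493,204,.075),("clip",265,130,.060),("rib",437,243,.046),("endL",445,17,.01),("wallL",15,413,.062),("wallR",222,556,.062)]),
 ("side",D,[("plateR",107,148,.065),("plateL",325,150,.065),("tabR",93,232,.075),("tabL",187,232,.075),("clip",363,239,.060),("endR",63,574,.01),("endL",370,574,.01)])):
    for l,u,v,z in L: print(n,l,(f(u,v,z)*1000).round(0))
E
python3 m.py
```

```text
scene plateL [411. -73.  65.]
scene plateR [541. -72.  65.]
scene tabL [490.  29.  75.]
scene tabR [537.  29.  75.]
scene clip [388.   8.  60.]
scene rib [515.   6.  46.]
scene endL [398. 193.  10.]
scene wallL [ 402. -226.   62.]
scene wallR [ 542. -227.   62.]
side plateR [537. -68.  65.]
side plateL [409. -72.  65.]
side tabR [536.  28.  75.]
side tabL [487.  26.  75.]
side clip [392.   7.  60.]
side endR [536. 200.  10.]
side endL [397. 193.  10.]
```

The track lies nearly along world y, with yaw about 0.5°. The stop's origin is near (514,-71) and the clip is at y≈8, so the slide is about 79 mm. I'll move above the paddle with the fingers shut and the tool yaw at about 0.

Request:
drive_tool --moves '[{"x": 481,"y": -469,"z": 0,"rz": 0.34,"fingers": 1},{"x": 481,"y": -469,"z": 0,"rz": 0.34,"fingers": 1},{"x": 481,"y": -469,"z": 0,"rz": 0.34,"fingers": 1},{"x": 481,"y": -469,"z": 0,"rz": 0.34,"fingers": 1},{"x": 481,"y": -469,"z": 0,"rz": 0.34,"fingers": 1},{"x": 481,"y": -469,"z": 0,"rz": 0.34,"fingers": 1},{"x": 481,"y": -469,"z": 0,"rz": 0.34,"fingers": 1},{"x": 481,"y": -469,"z": 0,"rz": 0.34,"fingers": 1},{"x": 481,"y": -469,"z": 0,"rz": 0.34,"fingers": 1},{"x": 481,"y": -469,"z": 0,"rz": 0.34,"fingers": 1},{"x": 481,"y": -469,"z": 0,"rz": 0.34,"fingers": 1},{"x": 481,"y": -469,"z": 0,"rz": 0.34,"fingers": 1},{"x": 481,"y": -469,"z": 0,"rz": 0.34,"fingers": 1},{"x": 481,"y": -469,"z": 0,"rz": 0.34,"fingers": 1},{"x": 481,"y": -469,"z": 105,"rz": 0.34,"fingers": 1},{"x": 481,"y": -469,"z": 105,"rz": 0.34,"fingers": 1},{"x": 481,"y": -469,"z": 105,"rz": 0.34,"fingers": 1},{"x": 481,"y": -469,"z": 105,"rz": 0.34,"fingers": 1}]' --force 20

```text
invalid input at $.moves[0]: expected keys x, y, z, rx, ry, rz, fingers
```

```bash
python3 - <<'E'
from h import *
o=sensors.get_obs(); print(o["time_s"],o["tool_pos"],o["tool_rot"],o["force"],o["grip_width"])
w=cam("wrist")["image"][:,:,::-1]; s=cam("side")["image"][:,:,::-1][100:355,200:360]
im=np.hstack([cv2.resize(w,(480,360)),cv2.resize(s,(226,360),interpolation=cv2.INTER_CUBIC)])
cv2.imwrite("pics/a1.png",im)
E
```

```text
0.25 [ 0.22387869 -0.60999309  0.2300636 ] [-1.79952766e+02  3.83814917e-03  2.01594952e+01] [-1.05898826 -0.19194529  0.20327091] 0.08680715661203914
```

View pics/a1.png

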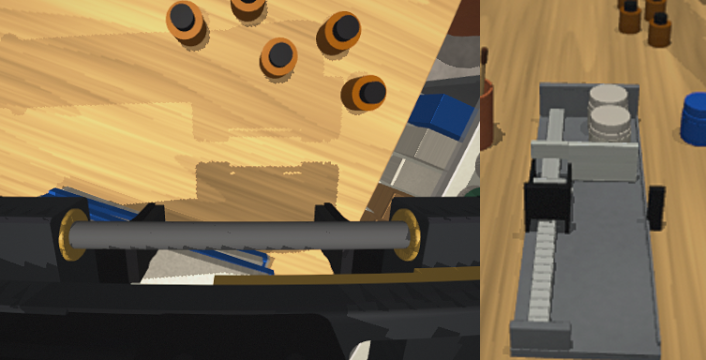

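The move was refused because every key is required, so nothing moved: the wrist view still shows the bottles at the start pose. I'll resend it with all the keys.

Request:
drive_tool --moves '[{"x": 481,"y": -469,"z": 0,"rx": 0,"ry": 0,"rz": 0.34,"fingers": 1},{"x": 481,"y": -469,"z": 0,"rx": 0,"ry": 0,"rz": 0.34,"fingers": 1},{"x": 481,"y": -469,"z": 0,"rx": 0,"ry": 0,"rz": 0.34,"fingers": 1},{"x": 481,"y": -469,"z": 0,"rx": 0,"ry": 0,"rz": 0.34,"fingers": 1},{"x": 481,"y": -469,"z": 0,"rx": 0,"ry": 0,"rz": 0.34,"fingers": 1},{"x": 481,"y": -469,"z": 0,"rx": 0,"ry": 0,"rz": 0.34,"fingers": 1},{"x": 481,"y": -469,"z": 0,"rx": 0,"ry": 0,"rz": 0.34,"fingers": 1},{"x": 481,"y": -469,"z": 0,"rx": 0,"ry": 0,"rz": 0.34,"fingers": 1},{"x": 481,"y": -469,"z": 0,"rx": 0,"ry": 0,"rz": 0.34,"fingers": 1},{"x": 481,"y": -469,"z": 0,"rx": 0,"ry": 0,"rz": 0.34,"fingers": 1},{"x": 481,"y": -469,"z": 0,"rx": 0,"ry": 0,"rz": 0.34,"fingers": 1},{"x": 481,"y": -469,"z": 0,"rx": 0,"ry": 0,"rz": 0.34,"fingers": 1},{"x": 481,"y": -469,"z": 0,"rx": 0,"ry": 0,"rz": 0.34,"fingers": 1},{"x": 481,"y": -469,"z": 0,"rx": 0,"ry": 0,"rz": 0.34,"fingers": 1},{"x": 481,"y": -469,"z": 105,"rx": 0,"ry": 0,"rz": 0.34,"fingers": 1},{"x": 481,"y": -469,"z": 105,"rx": 0,"ry": 0,"rz": 0.34,"fingers": 1},{"x": 481,"y": -469,"z": 105,"rx": 0,"ry": 0,"rz": 0.34,"fingers": 1},{"x": 481,"y": -469,"z": 105,"rx": 0,"ry": 0,"rz": 0.34,"fingers": 1}]' --force 20

```text
time_s: 2.6
tool_pos: [0.515, -0.0048, 0.1273]
tool_rot: [180.0, -0.1, 0.6]
force: [-0.5, 0.2, 0.3]
grip_width: 0.0005
grasp_force: 0.0
```

```bash
python3 - <<'E'
from h import *
o=sensors.get_obs(); print(o["time_s"],o["tool_pos"],o["tool_rot"],o["force"],o["grip_width"])
w=cam("wrist")["image"][:,:,::-1]; s=cam("side")["image"][:,:,::-1][100:355,200:360]
im=np.hstack([cv2.resize(w,(480,360)),cv2.resize(s,(226,360),interpolation=cv2.INTER_CUBIC)])
cv2.imwrite("pics/a2.png",im)
E
```

```text
2.6 [ 0.51502684 -0.00482242  0.12729123] [ 1.79977967e+02 -1.38719507e-01  6.06561352e-01] [-0.51465383  0.23576469  0.31682267] 0.000499693823242705
```

View pics/a2.png

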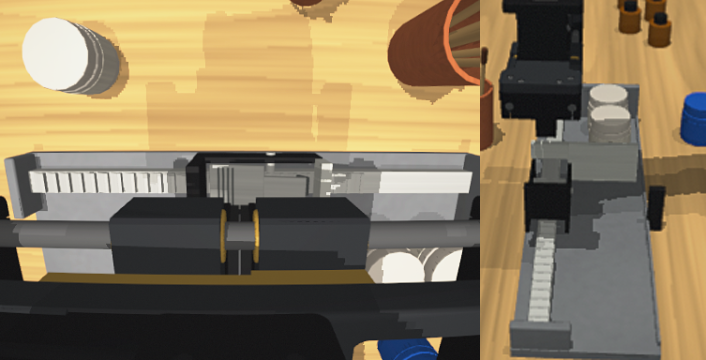

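The wrist view shows the tab at (197,178), the ribbed paddle at (255,180) and the plate at (322,175). The shut fingers at (238,235) are between them. Next I'm checking how high the wide dark finger carriers sit above the tips, using the scene view.

```bash
python3 - <<'E'
from h import *
c=cam("scene")
for X in([.515,-.0048,.119],[.515,-.0048,.1893],[.515,-.0048,.046]): print(proj(c,X).round(0))
s=c["image"][:,:,::-1][60:260,150:350]
cv2.imwrite("pics/a3.png",cv2.resize(s,None,fx=3,fy=3,interpolation=cv2.INTER_CUBIC))
E
```

```text
[273. 144.]
[274. 119.]
[272. 168.]
```

View pics/a3.png

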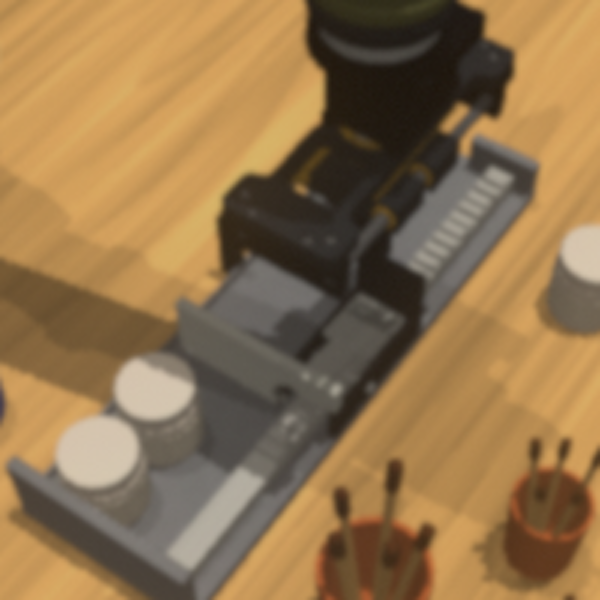

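The tip is at crop (369,252), with slim fingers below the carriers and clear above the tab. I'll shift 9 mm towards the tab and descend to just above the paddle, then press in small steps.

Request:
drive_tool --moves '[{"x": 0,"y": -9,"z": 0,"rx": 0,"ry": 0,"rz": 0,"fingers": 1},{"x": 0,"y": -9,"z": 40,"rx": 0,"ry": 0,"rz": 0,"fingers": 1},{"x": 0,"y": -9,"z": 65,"rx": 0,"ry": 0,"rz": 0,"fingers": 1},{"x": 0,"y": -9,"z": 70,"rx": 0,"ry": 0,"rz": 0,"fingers": 1},{"x": 0,"y": -9,"z": 72,"rx": 0,"ry": 0,"rz": 0,"fingers": 1},{"x": 0,"y": -9,"z": 73,"rx": 0,"ry": 0,"rz": 0,"fingers": 1},{"x": 0,"y": -9,"z": 74,"rx": 0,"ry": 0,"rz": 0,"fingers": 1},{"x": 0,"y": -9,"z": 74,"rx": 0,"ry": 0,"rz": 0,"fingers": 1}]'

```text
time_s: 3.75
tool_pos: [0.5141, 0.0047, 0.052]
tool_rot: [180.0, -0.0, 0.7]
force: [-0.0, -0.2, -0.2]
grip_width: 0.0003
grasp_force: 0.0
```

Request:
drive_tool --moves '[{"x": 0,"y": 0,"z": 1,"rx": 0,"ry": 0,"rz": 0,"fingers": 1},{"x": 0,"y": 0,"z": 2,"rx": 0,"ry": 0,"rz": 0,"fingers": 1},{"x": 0,"y": 0,"z": 3,"rx": 0,"ry": 0,"rz": 0,"fingers": 1},{"x": 0,"y": 0,"z": 3,"rx": 0,"ry": 0,"rz": 0,"fingers": 1}]'

```text
time_s: 4.25
tool_pos: [0.5141, 0.0054, 0.0492]
tool_rot: [-180.0, -0.0, 0.7]
force: [-2.2, 1.3, 6.3]
grip_width: 0.0004
grasp_force: 3.1
```

```bash
python3 - <<'E'
from h import *
print(env.tip_extent); o=sensors.get_obs(); print(o["tool_pos"],o["force"],o["wrist_torque"])
E
```

```text
0.008
[0.51408352 0.0053839  0.04919462] [-2.161705    1.30187941  6.34867913] [ 0.20558142  0.39692147 -0.03089442]
```

Request:
drive_tool --moves '[{"x": 0,"y": 0,"z": 1,"rx": 0,"ry": 0,"rz": 0,"fingers": 1},{"x": 0,"y": 0,"z": 2,"rx": 0,"ry": 0,"rz": 0,"fingers": 1},{"x": 0,"y": 0,"z": 2,"rx": 0,"ry": 0,"rz": 0,"fingers": 1}]'

```text
time_s: 4.62
tool_pos: [0.5141, 0.0058, 0.0473]
tool_rot: [-180.0, -0.0, 0.7]
force: [-2.8, 2.1, 6.9]
grip_width: 0.0007
grasp_force: 3.7
```

Request:
drive_tool --moves '[{"x": 0,"y": 0,"z": 1,"rx": 0,"ry": 0,"rz": 0,"fingers": 1},{"x": 0,"y": 0,"z": 2,"rx": 0,"ry": 0,"rz": 0,"fingers": 1},{"x": 0,"y": 0,"z": 2,"rx": 0,"ry": 0,"rz": 0,"fingers": 1}]'

```text
time_s: 5.0
tool_pos: [0.5143, 0.0058, 0.0467]
tool_rot: [180.0, -0.0, 0.7]
force: [-5.8, 1.8, 17.7]
grip_width: 0.0006
grasp_force: 8.6
```

The paddle is on its hard stop at 17.7 N. Now I'll push along +y, 70 mm first, keeping it pressed.

Request:
drive_tool --moves '[{"x": 0,"y": -3,"z": 0,"rx": 0,"ry": 0,"rz": 0,"fingers": 1},{"x": 0,"y": -8,"z": 0,"rx": 0,"ry": 0,"rz": 0,"fingers": 1},{"x": 0,"y": -14,"z": 0,"rx": 0,"ry": 0,"rz": 0,"fingers": 1},{"x": 0,"y": -20,"z": 0,"rx": 0,"ry": 0,"rz": 0,"fingers": 1},{"x": 0,"y": -26,"z": 0,"rx": 0,"ry": 0,"rz": 0,"fingers": 1},{"x": 0,"y": -32,"z": 0,"rx": 0,"ry": 0,"rz": 0,"fingers": 1},{"x": 0,"y": -38,"z": 0,"rx": 0,"ry": 0,"rz": 0,"fingers": 1},{"x": 0,"y": -44,"z": 0,"rx": 0,"ry": 0,"rz": 0,"fingers": 1},{"x": 0,"y": -50,"z": 0,"rx": 0,"ry": 0,"rz": 0,"fingers": 1},{"x": 0,"y": -56,"z": 0,"rx": 0,"ry": 0,"rz": 0,"fingers": 1},{"x": 0,"y": -62,"z": 0,"rx": 0,"ry": 0,"rz": 0,"fingers": 1},{"x": 0,"y": -67,"z": 0,"rx": 0,"ry": 0,"rz": 0,"fingers": 1},{"x": 0,"y": -70,"z": 0,"rx": 0,"ry": 0,"rz": 0,"fingers": 1},{"x": 0,"y": -70,"z": 0,"rx": 0,"ry": 0,"rz": 0,"fingers": 1}]'

```text
time_s: 6.75
tool_pos: [0.5136, 0.0749, 0.0467]
tool_rot: [179.9, -0.1, 0.7]
force: [-4.6, -0.3, 16.6]
grip_width: 0.0004
grasp_force: 8.0
```

```bash
python3 - <<'E'
from h import *
s=cam("scene")["image"][:,:,::-1]; d=cam("side")["image"][:,:,::-1]
cv2.imwrite("pics/s4.png",s); cv2.imwrite("pics/d4.png",d)
a=cv2.resize(s[95:265,150:300],(450,510),interpolation=cv2.INTER_CUBIC); b=cv2.resize(d[150:320,225:341],(348,510),interpolation=cv2.INTER_CUBIC)
cv2.imwrite("pics/a4.png",np.hstack([a,b]))
E
```

```text
(no output)
```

View pics/a4.png

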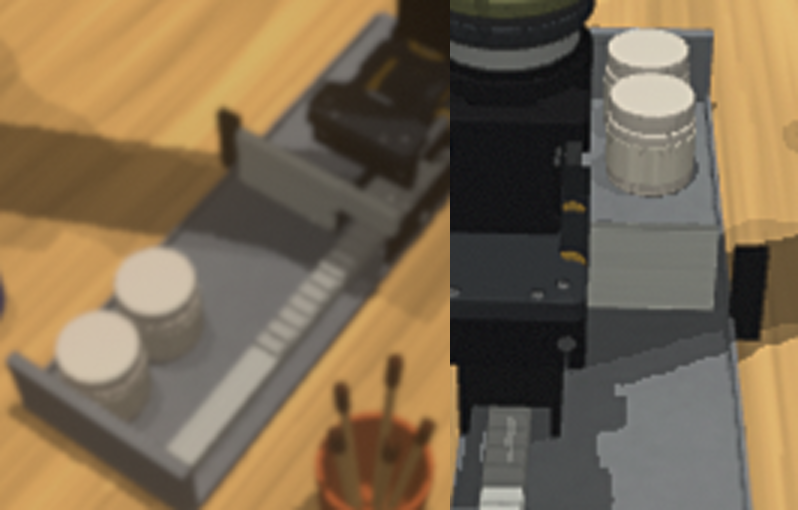

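The stop came along with the finger, jars a and b stand as before, and the plate (scene crop (238,150)) is just short of the clip (230,125). I'll measure plate and clip edges along image columns.

```bash
python3 - <<'E'
from h import *
d=cam("side"); s=cam("scene")
g=cv2.imread("pics/d4.png",0).astype(int); g0=cv2.imread("pics/side0.png",0).astype(int)
print("plate4 col302",list(zip(range(210,258),g[210:258,302])))
print("clip0 col325",list(zip(range(226,268),g0[226:268,325])))
print("plate0 col302",list(zip(range(195,232),g0[195:232,302])))
E
```

```text
plate4 col302 [(210, np.int64(107)), (211, np.int64(104)), (212, np.int64(101)), (213, np.int64(120)), (214, np.int64(125)), (215, np.int64(126)), (216, np.int64(125)), (217, np.int64(124)), (218, np.int64(124)), (219, np.int64(125)), (220, np.int64(125)), (221, np.int64(123)), (222, np.int64(123)), (223, np.int64(124)), (224, np.int64(115)), (225, np.int64(104)), (226, np.int64(100)), (227, np.int64(119)), (228, np.int64(117)), (229, np.int64(118)), (230, np.int64(117)), (231, np.int64(119)), (232, np.int64(117)), (233, np.int64(118)), (234, np.int64(116)), (235, np.int64(117)), (236, np.int64(117)), (237, np.int64(117)), (238, np.int64(116)), (239, np.int64(115)), (240, np.int64(119)), (241, np.int64(117)), (242, np.int64(119)), (243, np.int64(117)), (244, np.int64(118)), (245, np.int64(116)), (246, np.int64(117)), (247, np.int64(116)), (248, np.int64(116)), (249, np.int64(115)), (250, np.int64(116)), (251, np.int64(120)), (252, np.int64(122)), (253, np.int64(70)), (254, np.int64(59)), (255, np.int64(62)), (256, np.int64(63)), (257, np.int64(62))]
clip0 col325 [(226, np.int64(150))
[... 993 characters left out ...]
200, np.int64(103)), (201, np.int64(173)), (202, np.int64(180)), (203, np.int64(175)), (204, np.int64(122)), (205, np.int64(107)), (206, np.int64(108)), (207, np.int64(109)), (208, np.int64(108)), (209, np.int64(109)), (210, np.int64(107)), (211, np.int64(106)), (212, np.int64(107)), (213, np.int64(107)), (214, np.int64(107)), (215, np.int64(106)), (216, np.int64(109)), (217, np.int64(108)), (218, np.int64(108)), (219, np.int64(107)), (220, np.int64(108)), (221, np.int64(107)), (222, np.int64(108)), (223, np.int64(107)), (224, np.int64(107)), (225, np.int64(106)), (226, np.int64(109)), (227, np.int64(110)), (228, np.int64(79)), (229, np.int64(97)), (230, np.int64(102)), (231, np.int64(100))]
```

```bash
python3 - <<'E'
from h import *
d=cam("side"); s=cam("scene")
for n,u,v,z,o in[("p0",302,200.5,.065,4),("p0",302,203.6,.065,-4),("p0",302,227.8,.011,-4),("p4",302,223.7,.065,4),("p4",302,226.6,.065,-4),("p4",302,252.6,.011,-4),("clip",325,230.8,.06,4),("clip",325,262.8,0,-4)]:
    X=onz(d,u,v-.5,z)*1000; print(n,X.round(1),"mid y",(X[1]+o).round(1))
# scene: clip vs plate4
g=cv2.imread("pics/s4.png",0)
print(g[126:152,222:240])
E
```

```text
p0 [425.4 -75.7  65. ] mid y -71.7
p0 [425.7 -66.1  65. ] mid y -70.1
p0 [422.9 -70.7  11. ] mid y -74.7
p4 [427.4  -8.   65. ] mid y -4.0
p4 [ 4.276e+02 -1.000e-01  6.500e+01] mid y -4.1
p4 [424.9  -1.9  11. ] mid y -5.9
clip [391.2   2.5  60. ] mid y 6.5
clip [387.1   8.9   0. ] mid y 4.9
[[177 178 176 175 175 174 174 173 172 170 167 166 166 166 168 168 167 167]
 [177 176 176 174 174 174 173 172 171 167 166 165 166 167 168 168 167 165]
 [175 175 172 173 173 174 173 170 168 167 166 166 167 168 168 167 164 163]
 [171 166 162 165 169 172 170 167 166 165 165 166 168 167 166 165 163 161]
 [161 146 136 144 155 163 164 164 165 165 167 167 168 167 164 163 161 163]
 [141 112  96 106 124 138 149 155 162 166 168 167 167 165 163 161 163 167]
 [117  79  62  67  83 101 119 137 152 163 166 166 165 162 162 163 166 168]
 [104  63  47  47  52  63  81 106 134 157 165 164 162 161 161 165 168 168]
 [105  62  45  44  43  46  55  79 118 150 162 162 160 162 165 167 168 167]
 [108  65  46  44  42  44  47  68 110 145 159 160 162 165 168 169 167 161]
 [109  66  46  43  42  43  46  66 105 139 153 158 163 168 
[... 442 characters left out ...]
100 102 103 102  99 100]
 [136  93  54  41  41  45  61  78  87  90  92  92  95  97 100 101 103 103]
 [133  94  56  43  41  45  57  74  87  90  90  91  92  93  95  97 101 101]
 [122  88  56  43  41  44  54  72  85  89  91  91  90  91  92  93  96  97]
 [104  79  53  42  41  42  53  69  84  89  91  91  90  89  90  91  91  93]
 [ 96  75  53  42  41  43  52  69  84  89  91  90  90  90  91  91  91  91]
 [ 97  79  57  44  41  43  54  70  84  90  91  90  90  90  90  90  90  90]
 [ 98  84  64  48  44  48  57  71  85  89  91  91  91  91  90  90  90  90]
 [ 97  88  73  59  53  56  61  72  84  90  90  90  90  90  90  90  90  89]
 [ 93  89  81  71  63  60  63  73  84  90  90  91  90  90  91  90  90  89]]
```

About 10.5 mm is left, so I'll push 11 more, let go straight up and look.

Request:
drive_tool --moves '[{"x": 0,"y": -3,"z": 0,"rx": 0,"ry": 0,"rz": 0,"fingers": 1},{"x": 0,"y": -7,"z": 0,"rx": 0,"ry": 0,"rz": 0,"fingers": 1},{"x": 0,"y": -11,"z": 0,"rx": 0,"ry": 0,"rz": 0,"fingers": 1},{"x": 0,"y": -11,"z": 0,"rx": 0,"ry": 0,"rz": 0,"fingers": 1},{"x": 0,"y": -11,"z": 0,"rx": 0,"ry": 0,"rz": 0,"fingers": 1},{"x": 0,"y": -11,"z": -4,"rx": 0,"ry": 0,"rz": 0,"fingers": 1},{"x": 0,"y": -10,"z": -10,"rx": 0,"ry": 0,"rz": 0,"fingers": 1},{"x": 0,"y": -9,"z": -30,"rx": 0,"ry": 0,"rz": 0,"fingers": 1},{"x": 0,"y": -9,"z": -80,"rx": 0,"ry": 0,"rz": 0,"fingers": 1},{"x": 0,"y": -9,"z": -140,"rx": 0,"ry": 0,"rz": 0,"fingers": 1},{"x": 0,"y": -9,"z": -200,"rx": 0,"ry": 0,"rz": 0,"fingers": 1},{"x": 0,"y": -60,"z": -210,"rx": 0,"ry": 0,"rz": 0,"fingers": 1},{"x": 0,"y": -120,"z": -210,"rx": 0,"ry": 0,"rz": 0,"fingers": 1},{"x": 0,"y": -180,"z": -210,"rx": 0,"ry": 0,"rz": 0,"fingers": 1},{"x": 0,"y": -240,"z": -210,"rx": 0,"ry": 0,"rz": 0,"fingers": 1},{"x": 0,"y": -240,"z": -210,"rx": 0,"ry": 0,"rz": 0,"fingers": 1}]'

```text
time_s: 9.05
tool_pos: [0.5067, 0.3215, 0.2539]
tool_rot: [-179.7, 0.2, 1.3]
force: [-0.2, -0.3, -0.5]
grip_width: 0.0004
grasp_force: 0.0
```

```bash
python3 - <<'E'
from h import *
s=cam("scene")["image"][:,:,::-1]; d=cam("side")["image"][:,:,::-1]
cv2.imwrite("pics/s5.png",s); cv2.imwrite("pics/d5.png",d)
a=cv2.resize(s[95:265,150:300],(450,510),interpolation=cv2.INTER_CUBIC); b=cv2.resize(d[150:320,225:341],(348,510),interpolation=cv2.INTER_CUBIC)
cv2.imwrite("pics/a5.png",np.hstack([a,b]))
print(d[205:275,302].mean(1).round(0).astype(int))
E
```

```text
[144 145 144 143 133 129 125 122 147 154 154 152 151 151 153 153 151 151
 151 150 149 149 143 134 237 239 244 175 154 157 159 159 158 158 156 157
 157 157 154 156 159 157 157 155 156 155 154 155 155 153 155 159 140 123
 129 131 130 132 132 130 130 129 129 130 129 129 130 129 129 129]
```

View pics/a5.png

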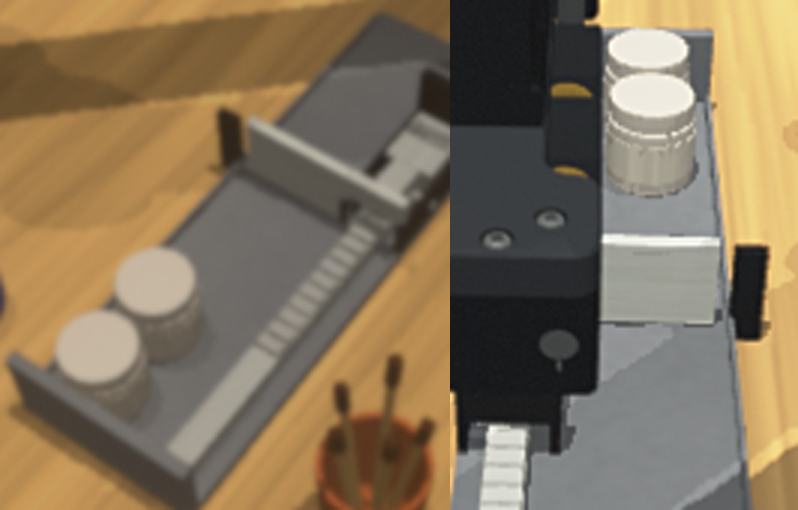

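The plate (scene crop (250,140)) is now level with the clip (230,138), the paddle is free and the jars are undisturbed. Measuring.

```bash
python3 - <<'E'
from h import *
d=cam("side"); s=cam("scene")
for n,c,u,v,z,o in[("p5",d,302,228.9,.065,4),("p5",d,302,232.2,.065,-4),("p5",d,302,257.0,.011,-4),("clip",d,325,230.8,.06,4),("clip",d,325,262.8,0,-4),
 ("sc plate topL mid",s,150+251/3,95+120/3,.065,0),("sc plate topR mid",s,150+405/3,95+206/3,.065,0),("sc clip top",s,150+230/3,95+114/3,.06,0)]:
    X=onz(c,u-(.3),v-.5,z)*1000; print(n,X.round(1),"mid y",(X[1]+o).round(1))
E
```

```text
p5 [428.3   6.   65. ] mid y 10.0
p5 [428.5  14.6  65. ] mid y 10.6
p5 [425.7   9.3  11. ] mid y 5.3
clip [391.7   2.5  60. ] mid y 6.5
clip [387.6   9.    0. ] mid y 5.0
sc plate topL mid [409.4   8.1  65. ] mid y 8.1
sc plate topR mid [537.8   7.2  65. ] mid y 7.2
sc clip top [391.2   7.4  60. ] mid y 7.4
```

The plate is within about 4 mm of the clip in every estimate, against a 10 mm tolerance. The arm is clear, so I'm handing in.

```bash
python3 -c "
from h import *
print(workorder.sign_off())"
```

```text
the job is handed in; nothing more can be done
None
```

The stop's face plate now stands level with the clip (0 to 4 mm off by the camera measurements, within the 10 mm tolerance), the paddle is released, the jars and brush pot were not touched, and the job is handed in; sign-off gave no verdict.

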